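# Load the shielded drawer tester, latch it and start the test

## Task

Pull the tester's part-open drawer fully out and put every small round sensor module from the bench into a pocket of its own in it, fully down. Then push the drawer shut, hook the latch's loop over the keeper on the drawer and throw the lever right back past dead centre so that the drawer is drawn tight against its gasket. Only then press the start button fully down and let it go. Leave the larger module and everything else on the bench where it is.

Things in the scene. Friction and masses are not known exactly. Their poses are not given: they have to be found in the camera images.
- tester: shielded drawer tester, a fixed plain aluminium box 185 mm deep, 300 wide, 72 high. Origin under the middle of its front face, where the drawer comes out towards the robot; +x runs into the box, +y to the left along the front, z up. Its flat top carries a pull-action toggle latch at the middle of the front edge and the start button to the left
- drawer (a joint): the drawer, m open along the tester's -x (0.045 to 0.085 at the start, 0.100 = fully). 1.5 N friction; a sprung gasket stops it at 0.006 (10 N), the latch draws it to about 0.0027 (26 N). A 58 mm deep pull flange runs along its whole front, top level with the box top; its front edge, a lip from z = 54 to 72 mm, is at tester x = -(58 mm + value), the rear of its 14 mm panel at -(value)
- pocket0 (a point): centre of the floor of round pocket 0 in the drawer's black nest plate: 43 mm across, 10 mm deep, floor 18 mm and plate top 28 mm above the bench. Row counted from the tester's right (-y) to its left, 56 mm apart
- pocket1 (a point): centre of the floor of round pocket 1 in the drawer's black nest plate: 43 mm across, 10 mm deep, floor 18 mm and plate top 28 mm above the bench. With the drawer fully open the row is midway between the drawer's panel and the box front, 50 mm from each
- pocket2 (a point): centre of the floor of round pocket 2 in the drawer's black nest plate: 43 mm across, 10 mm deep, floor 18 mm and plate top 28 mm above the bench. Panel and box front are both 72 mm high
- pocket3 (a point): centre of the floor of round pocket 3 in the drawer's black nest plate: 43 mm across, 10 mm deep, floor 18 mm and plate top 28 mm above the bench. The second from the left
- pocket4 (a point): centre of the floor of round pocket 4 in the drawer's black nest plate: 43 mm across, 10 mm deep, floor 18 mm and plate top 28 mm above the bench. The last on the left
- module0: small round sensor module, green boards and a black body under a clear cover, 40 mm across, 30 mm high, about 60 g; origin at the middle of its underside. It stands on the bench left of the tester. Any module fits any pocket, in any turn; three to five are there (an absent one reads None)
- module1: small round sensor module, green boards and a black body under a clear cover, 40 mm across, 30 mm high, about 60 g; origin at the middle of its underside. It stands on the bench left of the tester. Any module fits any pocket, in any turn; three to five are there (an absent one reads None)
- module2: small round sensor module, green boards and a black body under a clear cover, 40 mm across, 30 mm high, about 60 g; origin at the middle of its underside. It stands on the bench left of the tester. Any module fits any pocket, in any turn; three to five are there (an absent one reads None)
- module3: small round sensor module, green boards and a black body under a clear cover, 40 mm across, 30 mm high, about 60 g; origin at the middle of its underside. It stands on the bench left of the tester. Any module fits any pocket, in any turn; three to five are there (an absent one reads None)
- module4: small round sensor module, green boards and a black body under a clear cover, 40 mm across, 30 mm high, about 60 g; origin at the middle of its underside. It stands on the bench left of the tester. Any module fits any pocket, in any turn; three to five are there (an absent one reads None)
- lever (a joint): latch lever, rad: 0 = thrown right back and down (dead centre at about 0.38), 1.85 = fully up and forward, over the drawer. Pivot axis along the tester's y at tester (22, 0, 96) mm. It stays where it is left (0.055 N m friction). The handle points (value - 0.15) rad above the tester's +x; latching takes about 6 N at lever_grip
- lever_grip (a point): on the centre line of the lever's rubber handle, 70 mm out from the pivot. The handle is 16 mm wide (y) and 11 mm thick, its rubber 35 to 90 mm out from the pivot
- loop (a joint): the latch's U-shaped loop against the lever, rad: 0 = as latched, growing as the loop lifts and folds back over the lever, 3.4 = folded back onto the handle, as at the start. It swings freely and falls by its weight to the side it leans to. It hangs on the lever at the loop pivot, 24 mm out from the lever pivot, (lever value) rad above the tester's +x
- loop_bar (a point): middle of the loop's cross bar: steel rod 8 mm thick along the tester's y, 46 mm long overall, 74.5 mm from the loop pivot. Side rods (8 mm, 30 mm clear between) run from the bar's ends to the loop pivot, so the bar can be taken by its two ends, fingers closing along y. Pulling on it also drags the lever round
- keeper (a point): where the bar's centre sits when hooked on the keeper (fixed to the drawer): 5 mm above the flange top, on the robot's side of a steel hook 18 mm wide that leans 0.5 rad towards the robot. The hook's tip is 2 mm nearer the robot and 15 mm above the flange. Lower the bar onto the flange in front of the tip, 7 to 20 mm nearer the robot than this point; the lever draws it under the hook
- start (a joint): the start button, m pressed: 0 = up, 0.006 = fully down (spring, 5 N at the bottom)
- start_top (a point): centre of the top of the round white push button, 26 mm across, in a black collar on the box top, pressed straight down
- big_module: a larger module of the same make, 66 mm across, 34 mm high, that does not belong in this tester; a bystander. Origin under its middle
- puck: bystander: light blue cast puck, 54 mm across, 24 mm high. Origin under its middle
- spool: bystander: small spool of copper wire, 48 mm across, 30 mm high. Origin under its middle
- multimeter: bystander: dark hand-held multimeter lying flat, 150 x 74 x 34 mm. Origin under its middle
- parts_bin: bystander: grey open parts bin, 100 x 75 x 35 mm. Origin under its middle

How it is judged:
By the outcome, as a careful person would: the job done as asked, in the order asked, and still so for the second after the job is handed in, with the robot touching nothing.
Of module0, module1, module2, module3, module4 only 3 to 5 are there at a start; the rules pass over those that are not, and their reading is None.
At some moment in a run one of module0, module1, module2, module3, module4 may be knocked a few centimetres aside while the robot is not near it.
Once in a run the grip may slacken for a moment while it holds something.
It also fails if it takes over 210 s, if anything falls off the work surface, if the arm or the gripper's body presses on something with over 40 N, if the wrist force passes 120 N, or if a joint passes its speed limit or range.

## Robot

A 7-joint arm with a two-finger parallel gripper is mounted at the origin on the work surface. World frame = base frame: x ahead of the robot, y to its left, z up, the work surface at z = 0. Lengths are in m, angles in rad, forces in N, time in s.
With the tool pointing down it reaches from about 0.425 to 1.025 m from the base axis. Payload 9.4 kg.
Tool frame: the origin (TCP) lies at the very end of the fingers, on their centre line; the grasp point (between the pads) lies r.tcp_to_grasp behind it (r.tcp_to_grasp is the distance from the TCP to the grasp point, in m); z points along the fingers, y is the line along which they close (so a half turn about z gives the same grasp; the last joint's range is limited). The gripper opens to 93 mm and grips with 3 to 60 N. Pads are 15 mm wide; open, the fingers measure 128 mm over their backs; the gripper's body (75 mm by 188 mm) begins 65 mm behind the grasp point.
Start: joints at [1.243, 0.599, -0.003, 1.599, 0.002, 0.943, -0.08], TCP at [0.18, -0.702, 0.219] pointing down, gripper open.
Joint ranges: [-2.57, 2.57], [-0.35, 1.97], [-1.29, 1.29], [0.11, 2.56], [-1.05, 4.19], [0.11, 1.86], [-2.63, 2.63]. Speed limits (rad/s): [2.22, 2.22, 3.01, 3.01, 3.14, 3.14, 3.14].

## Interface

Orientations are given as a 3x3 rotation matrix whose columns are the frame's x, y, z axes.
In Python, from cell import r gives the robot as it stands. The module is installed in compiled form; this text tells all that it offers. Calls block until the motion is done:
- r.goto(position, orientation): joint-space move of the TCP to a pose.
- r.move_straight(position, feed=0.15, rot=None, force_limit=None): straight line of the TCP; rot=None keeps the orientation; feed is the mean speed in m/s. With force_limit (N) it stops when the force on the tool has changed by that much, and returns True; else False.
- r.movej(angles): joint-space move.
- r.set_gripper(opening, grasp_force=None): finger opening in m; grasp_force is the grip in N (None keeps the last); returns when the fingers have stopped.
- r.hold(seconds).
- r.solve_ik(position, orientation): joint angles nearest the present ones, or None.
- r.read_state(): the state.
- r.capture(name): name is "side" or "top" or "wrist"; returns the picture (400x640x3 uint8, red, green, blue); there is no depth.
- r.camera_model(name): a dict with "camera_matrix" (3x3 intrinsics, pixels), "k1" (the pictures are not rectified: a ray, as slopes to the right and down, at radius r is drawn at 1 + k1 r^2 times it, then the intrinsics apply), "xyz" and "attitude" of the camera in the world. Camera axes: x right, y up, looking along -z (the intrinsics and any distortion apply to the point x, -y, -z); pixel columns grow to the right and rows downward; lengths in m; the calibration is good to about 2 mm. A picture is of the moment at which its call begins: read the wrist's pose just before it. camera_model takes no time and is no camera call; for the wrist camera it gives the pose at the moment of the call.
A pose or a line that the arm cannot do raises r.Unreachable and nothing moves.
- r.finish_job(): hands the job in; it is judged then, once.
The state is a dict: "t": time; "joints": joint angles; "qvel": joint speeds; "effort": joint torques, N m; "tool_pos": TCP position; "tool_rot": TCP orientation; "ft_force": force on the tool from outside, world axes, zero at the start; "torque": the same for the moment, N m; "grip_width": finger opening in m; "gripper_force": force on a finger pad.
Only numpy, scipy, OpenCV 4.12 (cv2) and the standard library are available. Lean on these libraries where they do the work, as an engineer would, in place of code of your own. Each camera call takes 0.05 s, during which the arm holds its last target. There are 200 camera calls.

## Working session

There is one attempt and no reset: what is moved stays moved. The work goes in short steps, each a Python script; the robot and the scene stay as the last script left them, time stands still between calls to the robot, and variables do not carry over. Pictures are saved under pics/ and viewed, at most 14 in all, crops included, and the job is handed in when it is done.

```bash
mkdir -p pics
cat > h.py <<'E'
import numpy as np, cv2
from cell import r
def save(name,fn):
    m=r.camera_model(name); im=r.capture(name)
    cv2.imwrite('pics/'+fn,im[:,:,::-1]); np.savez('pics/'+fn+'.npz',K=m['camera_matrix'],k1=m['k1'],p=m['xyz'],R=m['attitude']); return im
def R3(a):
    a=np.array(a,float); return a if a.shape==(3,3) else None
def ray(fn,u,v):
    d=np.load('pics/'+fn+'.npz'); K=d['K']
    s=cv2.undistortPoints(np.array([[[u,v]]],float),K,np.array([float(d['k1']),0,0,0]),None,None)[0,0] if False else None
    x=np.array([(u-K[0,2])/K[0,0],(v-K[1,2])/K[1,1]]); y=x.copy()
    for _ in range(30): y=x/(1+float(d['k1'])*(y@y))
    return d['p'],d['R']@np.array([y[0],-y[1],-1])
def px2w(fn,u,v,z):
    p,q=ray(fn,u,v); return p+q*(z-p[2])/q[2]
def w2px(fn,P):
    d=np.load('pics/'+fn+'.npz'); c=d['R'].T@(np.array(P)-d['p']); s=np.array([c[0],-c[1]])/-c[2]
    s=s*(1+float(d['k1'])*(s@s)); return d['K'][:2,:2]@s+d['K'][:2,2]
E
python3 - <<'E'
from h import *
for n in('top','side','wrist'):
    save(n,n+'0.png'); m=r.camera_model(n); print(n,m)
s=r.read_state(); print(s['t'],s['tool_pos'],s['tool_rot'],r.tcp_to_grasp)
E
```

```text
top {'camera_matrix': array([[447.7213538 ,   0.        , 318.70159158],
       [  0.        , 447.7213538 , 206.91371041],
       [  0.        ,   0.        ,   1.        ]]), 'k1': -0.08433113793778389, 'xyz': array([ 0.32310442, -0.03243026,  1.26142478]), 'attitude': array([[ 0.00819621,  0.98456899, -0.17480483],
       [-0.99995427,  0.00893142,  0.0034196 ],
       [ 0.00492808,  0.17476881,  0.98459716]])}
side {'camera_matrix': array([[436.88502218,   0.        , 316.5731996 ],
       [  0.        , 436.88502218, 206.30228684],
       [  0.        ,   0.        ,   1.        ]]), 'k1': -0.10275974359594188, 'xyz': array([0.10087616, 0.82503669, 0.60068244]), 'attitude': array([[-0.90055717,  0.18393789, -0.39390815],
       [-0.43441598, -0.41559155,  0.79910351],
       [-0.01671949,  0.89075839,  0.45416951]])}
wrist {'camera_matrix': array([[313.93472013,   0.        , 320.33638974],
       [  0.        , 313.93472013, 198.56470779],
       [  0.        ,   0.        ,   1.        ]]), 'k1': -0.0338240577902163, 'xyz': array([ 0.24424603, -0.68605768,  0.38438329]), 'attitude': array([[ 2.49165053e-01,  9.39831466e-01,  2.33738298e-01],
       [-9.68460766e-01,  2.41979148e-01,  5.94124304e-02],
       [-7.22122713e-04, -2.41169873e-01,  9.70482649e-01]])}
0.15 [ 0.17979236 -0.70200544  0.21799632] [[ 9.68716890e-01  2.48168159e-01 -3.89146149e-04]
 [ 2.48168434e-01 -9.68716352e-01  1.02866619e-03]
 [-1.21690043e-04 -1.09306011e-03 -9.99999395e-01]] 0.0188
```

View pics/top0.png

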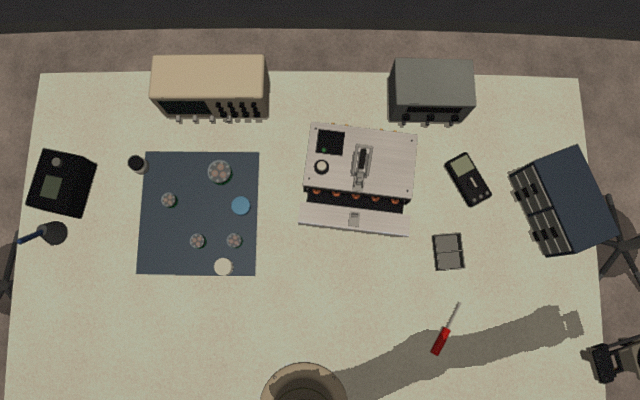

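View pics/side0.png

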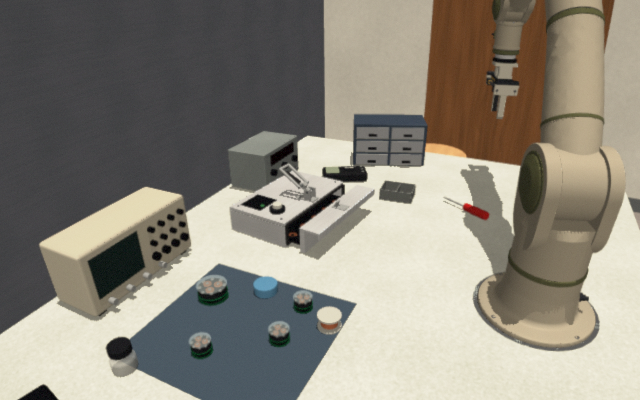

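The top view shows three small modules at (168,200), (197,241) and (234,240), the big one at (219,171), and the tester around (355,180) with its drawer towards the robot. Next I'll zoom in on the tester.

Run:
```python
from h import *
im=cv2.imread('pics/top0.png'); c=im[110:245,290:430]; cv2.imwrite('pics/c1.png',cv2.resize(c,None,fx=4.4,fy=4.4,interpolation=cv2.INTER_CUBIC))
f='top0.png'
for n,p in dict(fl=(298,224),fr=(408,237),bfl=(303,186),bfr=(413,200),bl=(311,122),br=(418,134)).items(): print(n,px2w(f,*p,.072).round(4))
for p in [(168,200),(197,241),(234,240)]: print(px2w(f,*p,.025).round(4))
```

```text
fl [0.4873 0.0185 0.072 ]
fr [ 0.4546 -0.2765  0.072 ]
bfl [0.5917 0.0066 0.072 ]
bfr [ 0.5557 -0.2928  0.072 ]
bl [ 0.7756 -0.013   0.072 ]
br [ 0.7442 -0.3129  0.072 ]
[0.5587 0.3907 0.025 ]
[0.4432 0.3011 0.025 ]
[0.4472 0.1976 0.025 ]
```

View pics/c1.png

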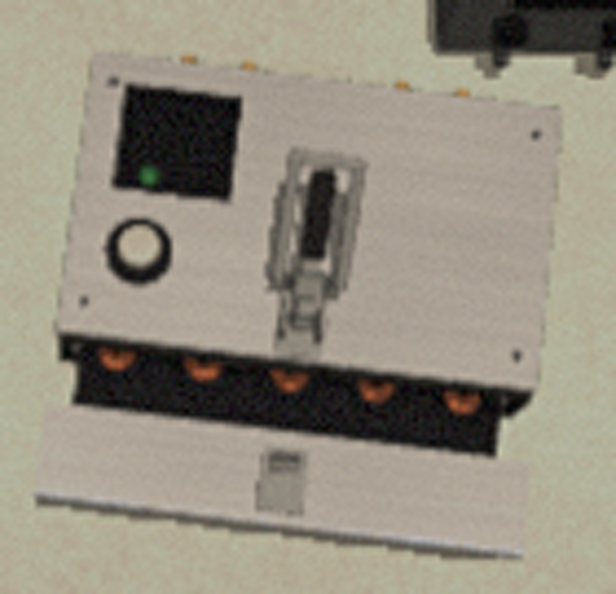

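The crop shows the box's front top edge running from (60,330) to (533,388) and its back edge from (95,57) to (560,108). The flange front runs from (36,495) to (522,551). The lever lies rearwards with the loop folded on it, and all the pockets are empty. I'll fit the pose, then go above and look with the wrist camera.

```bash
cat >> h.py <<'E'
from scipy.optimize import least_squares
def pose_fit(obs,x0):
    """obs: list (fn,(u,v),tester-point fn of drawer value); params x,y,yaw,drawer"""
    def P(x,l): c,s=np.cos(x[2]),np.sin(x[2]); return np.array([x[0]+c*l[0]-s*l[1],x[1]+s*l[0]+c*l[1],l[2]])
    f=lambda x:np.concatenate([w2px(fn,P(x,g(x[3])))-uv for fn,uv,g in obs])
    return least_squares(f,x0)
E
python3 - <<'E'
from h import *
C=lambda u,v:np.array((u/4.4+290-.4,v/4.4+110-.4))
f='top0.png'
K=lambda *l:(lambda d:np.array(l))
F=lambda y:(lambda d:np.array([-.058-d,y,.072]))
obs=[(f,C(60,330),K(0,.15,.072)),(f,C(533,388),K(0,-.15,.072)),(f,C(95,57),K(.185,.15,.072)),(f,C(560,108),K(.185,-.15,.072))]
obs+=[(f,C(36,495),F(.15)),(f,C(522,551),F(-.15))]
s=pose_fit(obs,[.574,-.143,.1,.05]); print(s.x,s.fun.round(2))
x,y,a,d=s.x
# view pose: wrist over drawer
R=np.array([[np.cos(a),np.sin(a),0],[np.sin(a),-np.cos(a),0],[0,0,-1.]])
c=np.cos(a);sn=np.sin(a)
T=lambda lx,ly,z:np.array([x+c*lx-sn*ly,y+sn*lx+c*ly,z])
np.save('tester.npy',s.x)
r.set_gripper(0.0)
for p in [T(-.08,0,.36)]:
    q=r.solve_ik(p,R);print(q)
    r.goto(p,R)
save('wrist','w1.png'); st=r.read_state(); print(st['t'],st['tool_pos'],st['grip_width'])
E
```

```text
[ 0.57700649 -0.14056402 -0.11097928  0.04322339] [-0.92  0.7   1.07  0.51 -0.55 -1.19  0.14 -0.19 -0.19 -0.23  0.45  0.24]
[ 0.30141622  0.20507705 -0.18658831  1.88151792  0.04334609  1.05886218
 -1.58436899]
4.025 [ 0.49744933 -0.13248625  0.35977039] 0.0005553124290115541
```

View pics/w1.png

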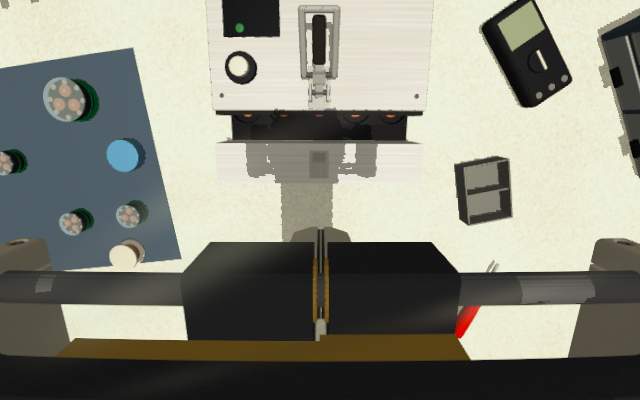

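The wrist view shows the tester square-on, with its front edge near row 109, the flange front near row 183, and the modules at left (70,222), (130,215) and (8,162). I'll overlay the fit to check it.

Run:
```python
from h import *
x,y,a,d=np.load('tester.npy'); c=np.cos(a);sn=np.sin(a)
T=lambda lx,ly,z:np.array([x+c*lx-sn*ly,y+sn*lx+c*ly,z])
im=cv2.imread('pics/w1.png'); s=3; X0,Y0=195,0
b=cv2.resize(im[0:195,X0:445],None,fx=s,fy=s,interpolation=cv2.INTER_CUBIC)
for l in [(0,.15,.072),(0,-.15,.072),(-d-.058,.15,.072),(-d-.058,-.15,.072),(-d,.15,.072),(-d,-.15,.072),(-d,0,.072),(0,0,.072)]:
    u=w2px('w1.png',T(*l)); print(l,u.round(1)); cv2.drawMarker(b,(int((u[0]-X0+.5)*s),int((u[1]+.5)*s)),(0,0,255),0,14,1)
cv2.imwrite('pics/c2.png',b)
```

```text
(0, 0.15, 0.072) [212.4 111.2]
(0, -0.15, 0.072) [426.2 111.2]
(np.float64(-0.10122339209870673), 0.15, 0.072) [217.8 182.1]
(np.float64(-0.10122339209870673), -0.15, 0.072) [420.9 182. ]
(np.float64(-0.04322339209870672), 0.15, 0.072) [214.7 142.3]
(np.float64(-0.04322339209870672), -0.15, 0.072) [423.9 142.3]
(np.float64(-0.04322339209870672), 0, 0.072) [319.3 142.1]
(0, 0, 0.072) [319.3 110.8]
```

View pics/c2.png

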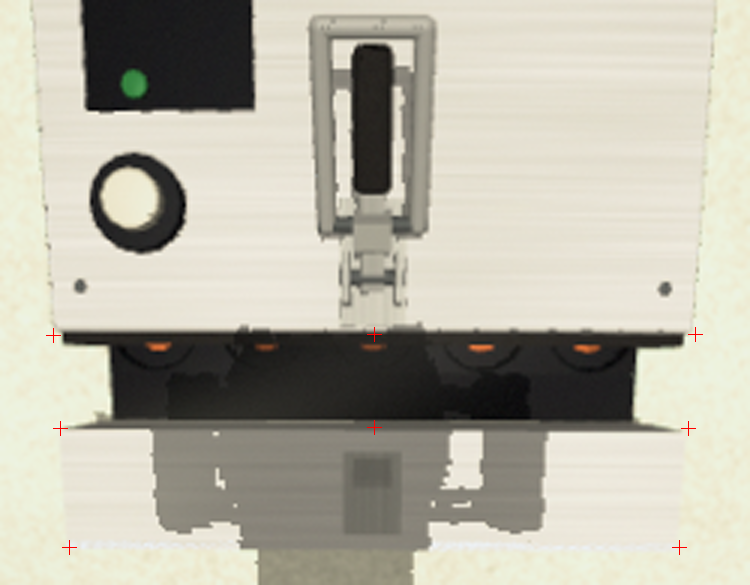

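```bash
cat >> h.py <<'E'
x,y,a,d=np.load('tester.npy'); c=np.cos(a);sn=np.sin(a)
R=np.array([[c,sn,0],[sn,-c,0],[0,0,-1.]])
def T(lx,ly,z): return np.array([x+c*lx-sn*ly,y+sn*lx+c*ly,z])
def toT(p): return np.array([c*(p[0]-x)+sn*(p[1]-y),-sn*(p[0]-x)+c*(p[1]-y),p[2]])
def st():
    s=r.read_state(); print('t%.1f'%s['t'],'T',toT(s['tool_pos']).round(4),'W',np.round(s['tool_pos'],4),'F',np.round(s['ft_force'],1),'g',round(s['grip_width'],4)); return s
E
python3 - <<'E'
import numpy as np
t=np.load('tester.npy'); t[0]+=.001; np.save('tester.npy',t)
from h import *
r.goto(T(-.022,-.115,.16),R)
print(r.move_straight(T(-.022,-.115,.048),.1,force_limit=8)); st()
print(r.move_straight(T(-.11,-.115,.048),.06,force_limit=10)); st()
r.hold(.2)
r.move_straight(r.read_state()['tool_pos']+(T(.006,0,0)-T(0,0,0)),.1)
p=r.read_state()['tool_pos'];r.move_straight([p[0],p[1],.2],.2); st()
r.goto(T(-.16,.02,.42),R); save('wrist','w2.png'); save('top','t2.png'); st()
E
```

```text
False
t6.2 T [-0.0217 -0.1151  0.0486] W [ 0.5437 -0.2526  0.0486] F [-0.6 -0.3  0.6] g 0.0006
True
t7.3 T [-0.0913 -0.1149  0.0482] W [ 0.4745 -0.2446  0.0482] F [2.7 0.8 2.2] g 0.0003
t8.7 T [-0.0858 -0.1145  0.1992] W [ 0.4801 -0.2449  0.1992] F [-0.4  0.8 -0. ] g 0.0001
t9.8 T [-0.16    0.0192  0.4184] W [ 0.4212 -0.1037  0.4184] F [-1.1 -0.7  1.1] g 0.0003
```

View pics/w2.png

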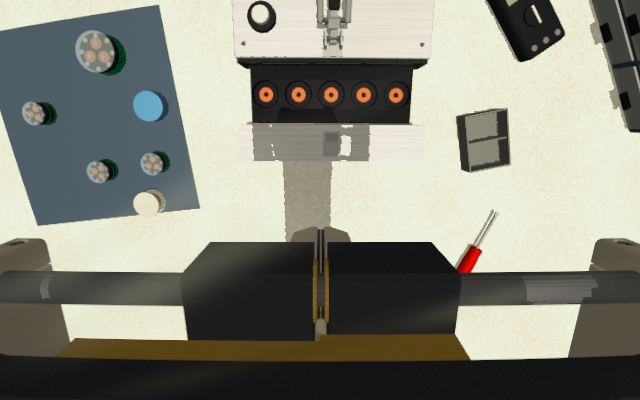

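The wrist view shows the drawer fully out, with orange pocket centres near row 95 at columns 266 to 396. The small modules are at (38,113), (100,171) and (153,162). I'll measure the pockets and modules precisely.

```bash
cat >> h.py <<'E'
def orange(fn):
    im=cv2.imread('pics/'+fn); h=cv2.cvtColor(im,cv2.COLOR_BGR2HSV)
    m=cv2.inRange(h,(4,130,130),(20,255,255)); n,l,s,ce=cv2.connectedComponentsWithStats(m)
    return [(ce[i],s[i,4]) for i in range(1,n) if s[i,4]>20]
E
python3 - <<'E'
from h import *
for ce,ar in orange('w2.png'):
    print(ce.round(1),ar,toT(px2w('w2.png',*ce,.0185)).round(4))
im=cv2.imread('pics/t2.png'); 
g=cv2.imread('pics/w2.png'); 
cv2.imwrite('pics/c3.png',np.hstack([cv2.resize(g[80:190,10:200],None,fx=2.6,fy=2.6,interpolation=cv2.INTER_CUBIC)[:286],cv2.resize(im[180:260,155:245],None,fx=3.575,fy=3.575,interpolation=cv2.INTER_CUBIC)[:286,:300]]))
for u in [(38,113),(100,171),(153,162)]: print(px2w('w2.png',*u,.03).round(4))
for u in [(168,200),(197,241),(234,240)]: print(px2w('t2.png',*u,.03).round(4))
E
```

```text
[265.6  94.1] 152 [-0.0494  0.1131  0.0185]
[298.2  94.1] 155 [-0.0495  0.0568  0.0185]
[330.7  94.4] 155 [-0.0499  0.0008  0.0185]
[363.2  94.5] 161 [-0.0499 -0.0553  0.0185]
[395.5  94.9] 154 [-0.0504 -0.1112  0.0185]
[0.5583 0.3798 0.03  ]
[0.4448 0.2952 0.03  ]
[0.4494 0.1936 0.03  ]
[0.5577 0.389  0.03  ]
[0.4427 0.2997 0.03  ]
[0.4467 0.1967 0.03  ]
```

View pics/c3.png

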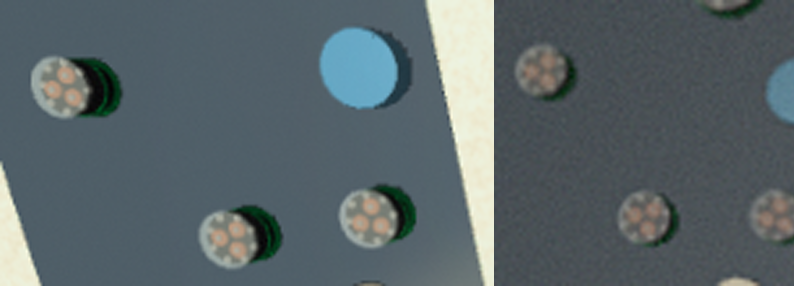

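Pocket positions match the given geometry to within 1 mm. I'll pick each module with two squeezes at right angles to centre it, starting with the first.

```bash
cat >> h.py <<'E'
def Rt(deg):
    t=np.radians(deg); return np.array([[-np.sin(t),np.cos(t),0],[np.cos(t),np.sin(t),0],[0,0,-1.]])
def modules(fn):
    """disc-like components in the top view left of the tester: (px,area,world)"""
    im=cv2.imread('pics/'+fn).astype(int); im=cv2.blur(im.astype(np.uint8),(3,3)).astype(int)
    m=((im[:,:,2]-im[:,:,0]>0)&(im.sum(2)>200)).astype(np.uint8); m[:, :145]=0; m[:,252:]=0; m[:158]=0; m[265:]=0
    n,l,s,ce=cv2.connectedComponentsWithStats(m)
    return [(ce[i].round(1),s[i,4],px2w(fn,*ce[i],.03).round(4)) for i in range(1,n) if 60<s[i,4]<600]
PK={k:(-.0498-(k-2)*-.00025,.0008+(k-2)*.056) for k in range(5)}
def up(z):
    p=r.read_state()['tool_pos']; r.move_straight([p[0],p[1],z],.25)
def pick(p):
    r.set_gripper(.068); r.goto([p[0],p[1],.10],Rt(20)); 
    print('touch',r.move_straight([p[0],p[1],.014],.15,force_limit=8)); 
    r.set_gripper(.02,5); w=r.read_state()['grip_width']; r.set_gripper(.062); up(.06)
    r.goto([p[0],p[1],.06],Rt(-70)); print('touch',r.move_straight([p[0],p[1],.014],.15,force_limit=8))
    r.set_gripper(.02,25); print('w',w); st(); up(.14); return st()['grip_width']
def place(k):
    lx,ly=PK[k]; r.goto(T(lx,ly,.14),R); g=st()['grip_width']
    if g<.036: print('LOST'); return
    b=r.move_straight(T(lx,ly,.0315),.08,force_limit=8); print('contact',b); s=st(); return s['tool_pos'][2]
def release():
    r.set_gripper(.058); up(.14)
E
python3 - <<'E'
from h import *
for m in modules('t2.png'): print(m)
for u in [(33,113.5),(97.7,172),(152.3,163.8)]: print(px2w('w2.png',*u,.03).round(4))
E
```

```text
(array([219.1, 171.5]), np.int32(353), array([0.6415, 0.2473, 0.03  ]))
(array([168.2, 199.4]), np.int32(129), array([0.5594, 0.3886, 0.03  ]))
(array([197.1, 240.5]), np.int32(127), array([0.444 , 0.2996, 0.03  ]))
(array([234.1, 240. ]), np.int32(127), array([0.4466, 0.1965, 0.03  ]))
(array([222.9, 261.2]), np.int32(116), array([0.3879, 0.225 , 0.03  ]))
[0.5587 0.3893 0.03  ]
[0.4435 0.3    0.03  ]
[0.4464 0.1957 0.03  ]
```

Run:
```python
from h import *
g=pick(np.array([.4465,.1961]))
if g>.036:
    z=place(0)
    if z is not None and z<.034: release()
st()
```

```text
touch False
touch False
w 0.040170793949278125
t16.7 T [-0.1677  0.3203  0.0146] W [0.4468 0.1963 0.0146] F [-0.5  0.3  7.5] g 0.0396
t17.4 T [-0.1679  0.3201  0.1396] W [0.4466 0.1961 0.1396] F [-0.7  0.2 -1.5] g 0.0394
t19.0 T [-0.05   -0.1095  0.1398] W [ 0.5162 -0.2439  0.1398] F [-0.2  0.6 -0.2] g 0.0393
contact True
t20.3 T [-0.0503 -0.1112  0.0327] W [ 0.5157 -0.2455  0.0327] F [-0.8 -0.3  5.6] g 0.0394
t21.4 T [-0.0514 -0.1109  0.1405] W [ 0.5147 -0.2451  0.1405] F [-0.2 -0.4 -0.1] g 0.0583
```

Seated at floor height. Next module, with a fresh check from the top camera.

Run:
```python
from h import *
for k,near in ((2,(.4438,.2998)),(4,(.559,.389))):
    fn='t3_%d.png'%k; save('top',fn)
    ms=[m for m in modules(fn) if m[1]<160 and np.hypot(m[2][0]-.38,m[2][1]-.225)>.03]; print(ms)
    if not ms: break
    m=min(ms,key=lambda m:np.hypot(*(m[2][:2]-near)))[2]
    if np.hypot(*(m[:2]-near))>.08: print('far'); break
    if pick(m[:2]-[.0003,0])<.036: print('no grip');break
    z=place(k)
    if z is None or z>.0345: break
    release()
r.goto(T(-.16,.02,.42),R); save('wrist','w4.png'); save('top','t4.png'); st()
```

```text
[(array([168.2, 199.5]), np.int32(127), array([0.5591, 0.3886, 0.03  ])), (array([197.1, 240.6]), np.int32(131), array([0.444 , 0.2994, 0.03  ]))]
touch False
touch False
w 0.03990638282676792
t28.0 T [-0.182   0.4227  0.0147] W [0.444  0.2997 0.0147] F [-0.2 -0.4  6.6] g 0.0396
t28.6 T [-0.1824  0.4226  0.1395] W [0.4436 0.2996 0.1395] F [-0.3 -0.8 -1.1] g 0.0393
t30.3 T [-0.0497  0.0023  0.1397] W [ 0.5289 -0.1328  0.1397] F [-0.1 -0.4 -0.9] g 0.0397
contact True
t31.6 T [-0.0499  0.0007  0.0326] W [ 0.5285 -0.1343  0.0326] F [ 0.  -0.   5.5] g 0.0397
[(array([168.1, 199.5]), np.int32(127), array([0.5592, 0.3888, 0.03  ]))]
touch False
touch False
w 0.04012237895167
t39.3 T [-0.0773  0.5243  0.0148] W [0.5592 0.3891 0.0148] F [-0.5  0.1  5.9] g 0.0397
t39.9 T [-0.078   0.5239  0.139 ] W [0.5585 0.3888 0.139 ] F [-0.5 -0.8 -0.9] g 0.0395
t41.5 T [-0.0489  0.1144  0.1398] W [ 0.5421 -0.0215  0.1398] F [-0.1  0.  -0.6] g 0.0398
contact True
t42.8 T [-0.0491  0.1127  0.0326] W [ 0.5417 -0.0231  0.0326] F [ 0.4 -0.   6.6] g 0.0394
t45.2 T [-0.1598  0.0206  0.4186] W [ 0.4215 -0.1023  0.4186] F [ 0.1  0.4 -0. ] g 0.0581
```

View pics/w4.png

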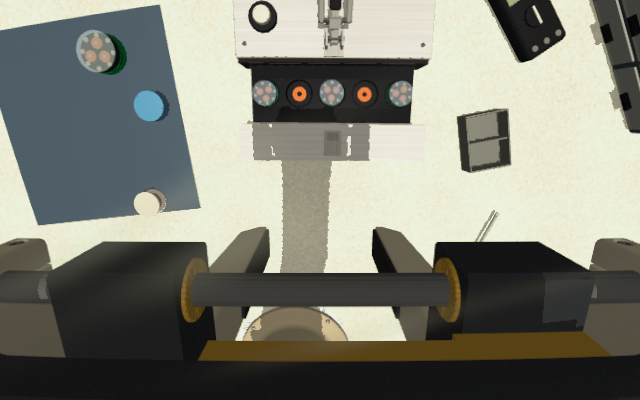

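All three modules sit in pockets 4, 2 and 0 (at (265,93), (331,93) and (400,93)), and the bystanders are untouched. Now push the drawer shut from the lip and look at the latch.

Run:
```python
from h import *
r.set_gripper(0.0)
r.goto(T(-.188,-.115,.14),R)
r.move_straight(T(-.188,-.115,.048),.15,force_limit=8); st()
print(r.move_straight(T(-.080,-.115,.048),.10,force_limit=15)); st()
print(r.move_straight(T(-.064,-.115,.048),.03,force_limit=9)); st()
r.move_straight(r.read_state()['tool_pos']-(T(.02,0,0)-T(0,0,0)),.1); up(.2)
r.goto(T(-.13,0,.34),R); save('wrist','w5.png'); save('side','s5.png'); st()
a1=cv2.imread('pics/w5.png')[0:210,240:400]; a2=cv2.imread('pics/s5.png')[150:240,230:380]
cv2.imwrite('pics/c5.png',np.hstack([cv2.resize(a1,(400,525),interpolation=2),cv2.copyMakeBorder(cv2.resize(a2,(400,240),interpolation=2),0,285,0,0,0)]))
```

```text
t48.2 T [-0.1876 -0.115   0.0486] W [ 0.3789 -0.2341  0.0486] F [-0.6  0.3  0.6] g 0.0004
False
t49.4 T [-0.0804 -0.1149  0.048 ] W [ 0.4854 -0.2459  0.048 ] F [0.1 0.8 0.5] g -0.0
True
t49.8 T [-0.0741 -0.115   0.0476] W [ 0.4916 -0.2466  0.0476] F [-0.1 -0.4 -0.8] g 0.0003
t51.7 T [-0.1302 -0.0007  0.3386] W [ 0.4485 -0.1268  0.3386] F [ 0.8 -0.6  0.1] g 0.0008
```

View pics/c5.png

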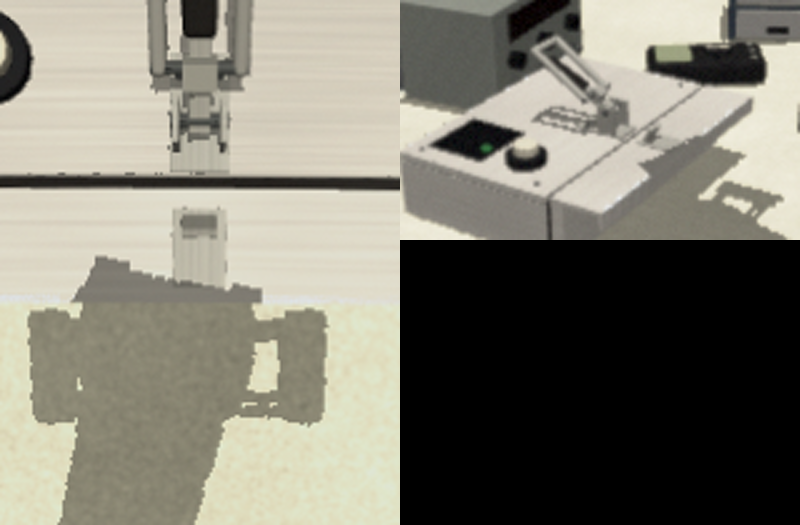

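The drawer is closed onto the gasket, with a thin dark gap at row 180 of the crop. The lever stands about 45° back with the loop folded along it. I'll compute the lever angle from the bar's pixels in w1 (319,7) and s5 (282,165).

Run:
```python
from h import *
for L in np.arange(.3,1.3,.1):
    P=lambda rad,yy=0,o=0:T(.022+rad*np.cos(L+o),yy,.096+rad*np.sin(L+o))
    print(round(L,2),'w1 bar',w2px('w1.png',P(.0985)).round(1),'s5 bar ends',w2px('s5.png',P(.0985,.023)).round(1),w2px('s5.png',P(.0985,-.023)).round(1),'t0',w2px('top0.png',P(.0985)).round(1))
print(w2px('w5.png',T(-.0233-.007,0,.077)))
```

```text
0.3 w1 bar [319.    5.1] s5 bar ends [276.  176.5] [285.7 171. ] t0 [363.4 144.7]
0.4 w1 bar [318.9   5.5] s5 bar ends [276.8 173.6] [286.5 168.2] t0 [363.6 144.8]
0.5 w1 bar [318.9   6.8] s5 bar ends [277.9 171. ] [287.6 165.6] t0 [363.8 145.3]
0.6 w1 bar [318.9   9.3] s5 bar ends [279.2 168.5] [288.9 163.1] t0 [363.9 146.2]
0.7 w1 bar [318.9  12.9] s5 bar ends [280.8 166.2] [290.5 160.9] t0 [364.  147.5]
0.8 w1 bar [318.8  17.6] s5 bar ends [282.7 164.2] [292.4 158.9] t0 [364.1 149.1]
0.9 w1 bar [318.8  23.4] s5 bar ends [284.8 162.5] [294.5 157.2] t0 [364.  151.1]
1.0 w1 bar [318.8  30.3] s5 bar ends [287.1 161. ] [296.8 155.8] t0 [364.  153.5]
1.1 w1 bar [318.8  38.1] s5 bar ends [289.6 159.8] [299.3 154.6] t0 [363.8 156.2]
1.2 w1 bar [318.8  46.7] s5 bar ends [292.3 159. ] [302.  153.8] t0 [363.6 159.2]
[319.83928257  94.25108334]
```

Run:
```python
from h import *
L=.54; Q=np.array([.022+.024*np.cos(L),.096+.024*np.sin(L)])
B=lambda th:Q+.0745*np.array([np.cos(th),np.sin(th)])
b0=B(L); o=np.array([-.001,-.008]); print(Q,b0)
go=lambda b,f=.12,fl=None:r.move_straight(T(b[0]+o[0],0,b[1]+o[1]),f,force_limit=fl)
r.set_gripper(.075)
r.goto(T(b0[0]+o[0],0,.22),R)
print('touch',go(b0,.1,6)); st()
r.set_gripper(.03,10); s=st()
if s['grip_width']>.042:
    for th in np.linspace(L,3.14,12)[1:]:
        go(B(th)); 
        if abs(r.read_state()['grip_width']-s['grip_width'])>.004: print('slip',th); break
    st()
save('side','s6.png'); cv2.imwrite('pics/c6.png',cv2.resize(cv2.imread('pics/s6.png')[120:240,230:390],None,fx=4.5,fy=4.5,interpolation=2))
```

```text
[0.04258501 0.10833926] [0.10648431 0.1466424 ]
touch False
t55.0 T [ 0.1059 -0.0002  0.1392] W [ 0.6832 -0.1525  0.1392] F [ 0.1  0.5 -0.6] g 0.0752
t55.6 T [0.1057 0.0004 0.1387] W [ 0.6831 -0.1519  0.1387] F [0.7 1.6 1. ] g 0.0454
t58.9 T [-0.0317  0.0007  0.1003] W [ 0.5466 -0.1364  0.1003] F [ 3.8  6.5 -0.2] g 0.0455
```

View pics/c6.png

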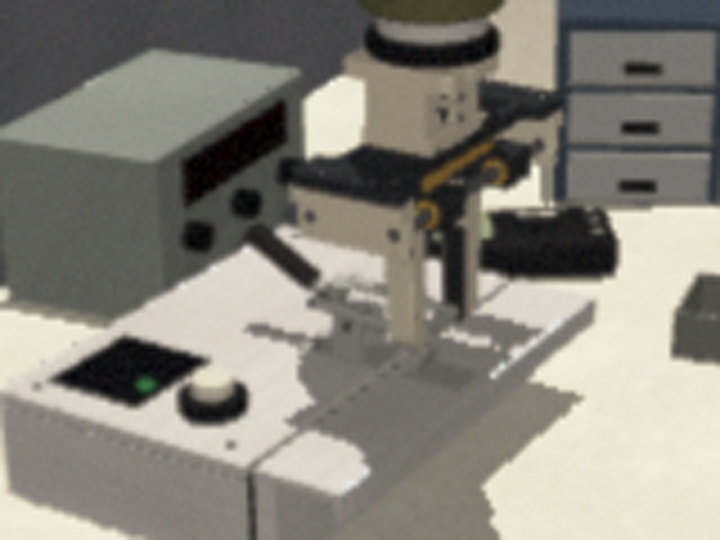

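The loop has been carried forward and its bar is still gripped (45 mm). The lever still leans back. Now lower the bar in front of the hook and release it.

Run:
```python
from h import *
o=np.array([-.001,-.008])
for b in [(-.040,.104),(-.0425,.094),(-.0425,.0825)]:
    print(r.move_straight(T(b[0]+o[0],.0007,b[1]+o[1]),.06,force_limit=15)); st()
r.hold(.2); r.set_gripper(.065); r.hold(.4); st(); up(.25)
save('side','s7.png'); r.goto(T(-.13,0,.34),R); save('wrist','w7.png'); st()
a1=cv2.imread('pics/w7.png')[40:190,240:400]; a2=cv2.imread('pics/s7.png')[140:240,250:370]
cv2.imwrite('pics/c7.png',np.hstack([cv2.resize(a1,(400,375),interpolation=2),cv2.resize(a2,(400,333),interpolation=2)[:375] if 0 else cv2.copyMakeBorder(cv2.resize(a2,(400,333),interpolation=2),0,42,0,0,0)]))
```

```text
False
t59.2 T [-0.039   0.0008  0.0965] W [ 0.5393 -0.1355  0.0965] F [3.9 5.4 1. ] g 0.0455
False
t59.6 T [-0.0416  0.0008  0.0863] W [ 0.5367 -0.1352  0.0863] F [2.7 4.7 1.5] g 0.0452
False
t59.9 T [-0.0418  0.0007  0.0748] W [ 0.5366 -0.1352  0.0748] F [3.6 4.8 1.1] g 0.0451
t61.1 T [-0.0435  0.0007  0.0745] W [ 0.5349 -0.1351  0.0745] F [ 0.3  0.9 -0.4] g 0.0649
t62.6 T [-0.1294  0.0009  0.3391] W [ 0.4495 -0.1253  0.3391] F [ 1.  -0.   0.4] g 0.0645
```

View pics/c7.png

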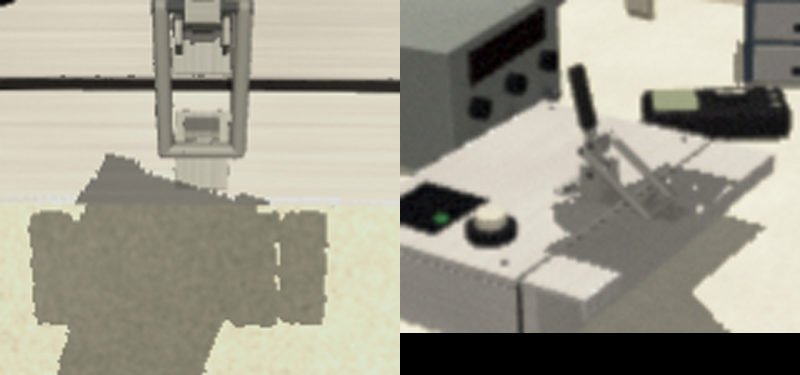

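The bar lies on the flange, straddling and in front of the hook (crop row 150), and the lever is near upright. Now throw the lever with closed fingers along its arc.

Run:
```python
from h import *
print('bar x',toT(px2w('w7.png',320,100,.077)))
r.set_gripper(0.0,20)
def tcp(L,rad=.072,push=0):
    f=L-.15; C=np.array([.022+rad*np.cos(f),.096+rad*np.sin(f)]); n=np.array([-np.sin(f),np.cos(f)])
    k=C+(.0055-push)*n; return T(k[0]-.008*np.clip(f/.3,0,1),.0,k[1])
r.goto(T(-.012,0,.26),R)
r.move_straight(T(-.012,0,.156),.15,force_limit=6)
mx=0
for L in list(np.arange(1.6,-.001,-.1)):
    h=r.move_straight(tcp(L),.1,force_limit=30); F=r.read_state()['ft_force']; print(round(L,2),h,np.round(F,1))
    if h: break
st()
if not h:
    for push in (.002,.004,.006):
        if r.move_straight(tcp(0,push=push),.03,force_limit=12): break
    st()
up(.2)
save('side','s8.png'); r.goto(T(-.13,0,.34),R); save('wrist','w8.png'); st()
a1=cv2.imread('pics/w8.png')[0:190,200:400]; a2=cv2.imread('pics/s8.png')[140:240,230:370]
cv2.imwrite('pics/c8.png',np.hstack([cv2.resize(a1,(395,375),interpolation=2),cv2.copyMakeBorder(cv2.resize(a2,(400,286),interpolation=2),0,89,0,0,0)]))
```

```text
bar x [-0.03646575  0.00108149  0.077     ]
1.6 False [-0.5  0.2  0.5]
1.5 False [-0.4  0.1 -0.1]
1.4 False [ 0.5 -0.1 -0.6]
1.3 False [0.9 0.4 0.3]
1.2 False [ 0.   0.1 -0.3]
1.1 False [-1.  -0.2  1.2]
1.0 False [-1.9 -1.1  0.1]
0.9 False [-3.1 -0.7  0.5]
0.8 False [-2.2  0.3  0.5]
0.7 False [-1.3 -0.6  1.5]
0.6 False [ 0.4 -1.3  0.1]
0.5 False [-0.1 -0.7 -0.3]
0.4 False [ 0.7  0.2 -0.5]
0.3 False [-0.6  0.1 -0.7]
0.2 False [-0.1 -0.6 -0. ]
0.1 False [ 1.  -0.9 -0.9]
-0.0 False [-0.3  0.5  8.4]
t69.6 T [ 0.0949 -0.0005  0.0916] W [ 0.6722 -0.1515  0.0916] F [-0.3  0.5  8.4] g 0.0004
t70.4 T [ 0.095  -0.0006  0.0899] W [ 0.6723 -0.1517  0.0899] F [-7.9  5.5 44.6] g 0.0002
t72.1 T [-0.1289  0.0005  0.3397] W [ 0.4499 -0.1258  0.3397] F [ 0.2  0.5 -0.5] g 0.0004
```

View pics/c8.png

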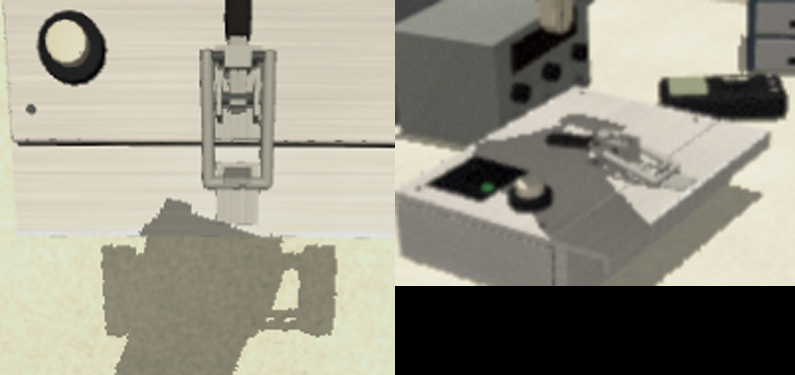

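The lever lies back flat with the loop over the keeper. The drawer gap at crop row 143 is clearly narrower than before. I'll check this numerically and locate the button.

Run:
```python
from h import *
print('bar',toT(px2w('w8.png',320,92.2,.077)).round(4), 'latched row',w2px('w8.png',T(-.026,0,.077)))
for f in('w5.png','w7.png','w8.png'):
    g=cv2.imread('pics/'+f).sum(2).astype(float)
    for u in (260,370):
        col=g[40:110,u-6:u+7].mean(1); base=np.median(col); dark=np.clip((base-col)/base,0,1); i=np.where(dark>.25)[0]; print(f,u,'gap px',round(dark[i].sum(),2),i+40)
for f in ('w5.png','w8.png'):
    im=cv2.imread('pics/'+f); 
    roi=im[0:60,200:270].astype(int); m=(roi.sum(2)<200).astype(np.uint8); n,l,s,ce=cv2.connectedComponentsWithStats(m); 
    for i in range(1,n):
        if s[i,4]>100: print(f,s[i],ce[i]+[200,0])
```

```text
bar [-0.0261  0.0005  0.077 ] latched row [320.36645665  92.13905978]
w5.png 260 gap px 4.18 [70 71 72 73 74 75]
w5.png 370 gap px 3.7 [71 72 73 74 75]
w7.png 260 gap px 3.82 [71 72 73 74 75]
w7.png 370 gap px 3.92 [71 72 73 74 75 76]
w8.png 260 gap px 1.72 [71 72 73]
w8.png 370 gap px 1.97 [71 72 73 74]
w5.png [ 19   4  34  37 543] [237.03683241  24.37753223]
w8.png [ 20   6  34  37 541] [237.83179298  25.68391867]
```

Run:
```python
from h import *
A=np.zeros((3,3));b=np.zeros(3); O=[('w1.png',238,65.4),('w8.png',233.7,20.1),('top0.png',321.2,166.6),('s5.png',230+125/2.667,150+145/2.667)]
for f,u,v in O:
    p,q=ray(f,u,v); q=q/np.linalg.norm(q); M=np.eye(3)-np.outer(q,q); A+=M;b+=M@p
P=np.linalg.solve(A,b); print(toT(P).round(4)); 
for f,u,v in O: print(f,(w2px(f,P)-[u,v]).round(1), toT(px2w(f,u,v,.088)).round(4))
r.goto(T(P.dot([0,0,0])*0+toT(P)[0]-.062,toT(P)[1],.30),R); save('wrist','w9.png')
print(w2px('w9.png',P)); 
u=w2px('w9.png',P).astype(int); i=cv2.imread('pics/w9.png')[max(u[1]-50,0):u[1]+50,u[0]-50:u[0]+50]; cv2.imwrite('pics/c9.png',cv2.resize(i,None,fx=5,fy=5,interpolation=2)); print(max(u[1]-50,0),u[0]-50)
```

```text
[0.0551 0.1051 0.0897]
w1.png [0.7 1. ] [0.0566 0.1064 0.088 ]
w8.png [0.2 1.6] [0.0574 0.1057 0.088 ]
top0.png [-0.1 -0.9] [0.0531 0.1047 0.088 ]
s5.png [-0.2 -0.1] [0.0565 0.1025 0.088 ]
[318.72965969 124.3898447 ]
74 268
```

View pics/c9.png

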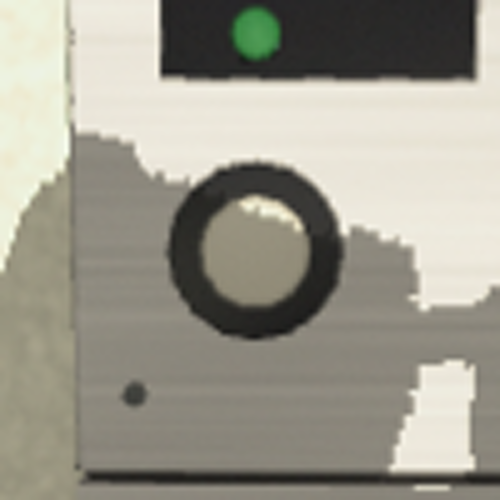

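The cap centre is at crop (255,251), exactly where predicted: tester (55,105), top about z 89 mm. I'll press it with a single fingertip, keeping the other finger beyond the box edge.

Run:
```python
from h import *
r.set_gripper(.06)
bx,by=.0551,.1051; ty=by+.0388
r.goto(T(bx,ty,.13),R); r.move_straight(T(bx,ty,.094),.1,force_limit=6); st()
z=.094; f0=r.read_state()['ft_force'][2]
while z>.076:
    z-=.0015; h=r.move_straight(T(bx,ty,z),.02,force_limit=9); s=r.read_state(); print(round(s['tool_pos'][2],4),round(s['ft_force'][2]-f0,1),h)
    if h or s['ft_force'][2]-f0>11: break
r.hold(.4); st(); up(.16); r.hold(.3)
r.goto(T(-.16,.02,.42),R); save('wrist','w10.png'); save('side','s10.png'); save('top','t10.png'); st()
cv2.imwrite('pics/c10.png',np.hstack([cv2.resize(cv2.imread('pics/w10.png')[0:180,220:440],(489,400),interpolation=2),cv2.resize(cv2.imread('pics/s10.png')[130:250,220:310],(300,400),interpolation=2)]))
for f in('w10.png',):
    g=cv2.imread('pics/'+f).sum(2).astype(float)
print('bar/gap rows',w2px('w10.png',T(-.026,0,.077)),w2px('w10.png',T(0,.1,.072)))
```

```text
t75.2 T [0.055  0.144  0.0943] W [ 0.6486 -0.0035  0.0943] F [-1.  -0.3  1.6] g 0.0601
0.0929 0.2 False
0.0911 1.5 False
0.0896 2.4 False
0.0884 6.0 False
0.0881 18.8 False
t76.9 T [0.0554 0.1438 0.0881] W [ 0.649  -0.0038  0.0881] F [-5.1  1.8 20.7] g 0.0602
t79.1 T [-0.1597  0.0207  0.4198] W [ 0.4216 -0.1023  0.4198] F [ 0.3 -0.3 -0.4] g 0.0603
bar/gap rows [333.71379817  75.93796722] [268.41009816  58.43269995]
```

View pics/c10.png

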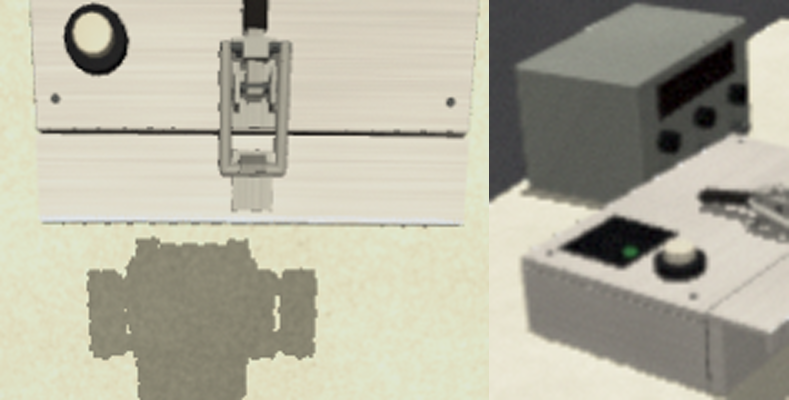

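The latch and drawer stay tight and the button is up again. I'm going to repeat the press with averaged force readings to confirm the full 6 mm travel.

Run:
```python
from h import *
bx,by=.0551,.1051; ty=by+.0388
def fz():
    v=[]
    for _ in range(8): r.hold(.03); v.append(r.read_state()['ft_force'][2])
    return np.mean(v)
r.goto(T(bx,ty,.13),R); r.move_straight(T(bx,ty,.10),.1); f0=fz()
for z in np.arange(.098,.0845,-.001):
    r.move_straight(T(bx,ty,z),.03); F=fz()-f0; print(round(r.read_state()['tool_pos'][2],4),round(F,2))
    if F>15: break
up(.16); r.goto(T(-.16,.02,.42),R); r.set_gripper(.06); save('top','t11.png'); st()
print([(m[0],m[1]) for m in modules('t11.png')],[(m[0],m[1]) for m in modules('t2.png')])
```

```text
0.098 -0.01
0.097 0.02
0.096 0.05
0.095 0.01
0.0941 1.65
0.0931 2.42
0.0921 2.83
0.091 2.98
0.09 3.73
0.089 4.01
0.0884 8.28
0.0882 16.56
t89.5 T [-0.1599  0.0203  0.4199] W [ 0.4214 -0.1027  0.4199] F [ 0.   0.4 -0.2] g 0.0599
[(array([219.2, 171.5]), np.int32(351)), (array([223. , 261.3]), np.int32(115))] [(array([219.1, 171.5]), np.int32(353)), (array([168.2, 199.4]), np.int32(129)), (array([197.1, 240.5]), np.int32(127)), (array([234.1, 240. ]), np.int32(127)), (array([222.9, 261.2]), np.int32(116))]
```

```bash
python3 -c "
from h import *
print(r.finish_job())"
```

```text
the job is handed in; nothing more can be done
None
```

The job is handed in: all three small modules are down in pockets 0, 2 and 4, the drawer is shut and latched tight, and the start button was pressed fully and released (twice, the second time to confirm its 6 mm travel).

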